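# Turn a gas burner head until its notch meets the electrode and press it home

## Robot

A 6-joint arm with a two-finger parallel gripper is mounted at the origin on the work surface. World frame = base frame: x ahead of the robot, y to its left, z up, the work surface at z = 0. Lengths are in m, angles in rad, forces in N, time in s.
With the tool pointing down it reaches from about 0.425 to 0.95 m from the base axis. Payload 3.5 kg.
Tool frame: the origin (TCP) lies midway between the tips of the shut fingers; the grasp point (between the pads) lies 19 mm behind it; z points along the fingers, y is the line along which they close (so a half turn about z gives the same grasp; the last joint's range is limited). The gripper opens to 85 mm and grips with 20 to 120 N. Pads are 22 mm wide; open, the fingers measure 114 mm over their backs; the gripper's body (76 mm by 85 mm) begins 54 mm behind the grasp point. The pads swing forward as they close: fully open they stand 13 mm farther back than shut.
Start: joints at [-1.28, 0.286, 1.577, -0, 1.279, -0.15], TCP at [0.288, -0.61, 0.231] pointing down, gripper open.
Joint ranges: [-2.77, 2.77], [-0.9, 2.22], [0.21, 2.48], [-1.53, 4.67], [0.24, 2.81], [-2.84, 2.84]. Speed limits (rad/s): [2.79, 2.79, 3.14, 3.14, 3.14, 3.14].

## Interface

Orientations are given as a unit quaternion [x, y, z, w].
In Python, from plant import ctrl, cams, order gives the robot as it stands.
- The arm moves only by the tool move_arm, never from a script. Its argument "plan" is one flat list of numbers, 7 for each row, row after row: the shift along the world's x, y, z in mm, then the turn, a rotation vector about the world's x, y, z in degrees, then the finger opening in mm, from 0 to 85.4. A call has 1 to 12 rows; each row shifts and turns the commanded pose from where the row before left it; what a row does not reach is not made up. A row lasts 1/10 s, in which the tool goes at most 50 mm and 8.59 degrees, less where a joint would pass 70% of its speed; a pose out of reach is approached as far as the arm can. A call is refused whole if a number of a shift passes 50 or a number of a turn 8.59, either way. A call with a gripper value outside its range is refused whole. The fingers move at their own pace and stop on an object; "newtons" is the grip in N (left out, the last holds). Time passes only in rows, so rows that do not move let the fingers close. It gives the time, the measured TCP pose, the force, the opening and the grip force at its end, in the units of the state.
- ctrl.get_state(): the state, without advancing time (a new reading comes with each control period).
- cams.read_camera(name): name is "scene" or "top" or "wrist"; returns a dict with "color" (480x640x3 uint8, red, green, blue), "fov_y" (degrees; the focal length in pixels is half the picture's height over the tangent of half this angle, whatever the lens; pixels are square), "cx", "cy" (the principal point, pixels), "origin" and "orientation" of the camera in the world; the wrist camera has in their place "T_tool_cam" (4x4, takes a point from camera to tool coordinates, whose origin is the TCP and whose axes are the flange's). Camera axes: x right, y up, looking along -z (the intrinsics and any distortion apply to the point x, -y, -z); pixel columns grow to the right and rows downward; lengths in m; the calibration is good to about 2 mm. A picture is of the moment at which its call begins: read the wrist's pose just before it. There is no depth.
- order.sign_off(): hands the job in; it is judged then, once.
The state is a dict: "time": time; "qpos": joint angles; "dq": joint speeds; "joint_efforts": joint torques, N m; "eef_pos": TCP position; "tcp_rot": TCP orientation; "contact_force": force on the tool from outside, world axes, zero at the start; "wrist_torque": the same for the moment, N m; "opening": opening from 0.0 (shut) to 1.0 (fully open); "finger_force": force on a finger pad.
Only numpy, scipy, OpenCV 4.12 (cv2) and the standard library are available. Lean on these libraries where they do the work, as an engineer would, in place of code of your own. Each camera call takes 0.05 s, during which the arm holds its last target. There are 200 camera calls.

## Task

After cleaning, the burner head on the uncovered gas burner was put back turned the wrong way, so it stands proud in its cup. With the gripper's fingertips, push it round in its place until the notch in its rim is in line with the white ceramic electrode, then press it straight down past its spring clips until it sits fully home and flat. Do not pick the head up or force it down onto the electrode, leave the loose things around it where they are, and finish with the gripper clear of everything.

Things in the scene. Friction and masses are not known exactly. Their poses are not given: they have to be found in the camera images.
- burner_head: Loose burner head: plain aluminium disc, 100 mm across, 8 mm thick, flame ports round its side, about 0.3 kg. Origin: centre of the rim's underside; z up, x towards the notch. Below it a stem and skirt reach into the cup and keep it centred. At the start it rests level, origin 26 mm above the burner's origin (home: 20 mm); it turns either way in place and stays where it is left.
- head_notch (a point): Middle of the notch's mouth: 50 mm out from the head's axis along its own x, at the height of the rim's underside. The notch is open outwards, 15 mm wide, 6 mm deep radially (radius 44 to 50 mm), through the full thickness.
- head_top (a point): Centre of the head's flat top, 8 mm above its origin. Between the pegs the top is free within 30 mm of this point: the place to press.
- head_peg (a point): Top of one of the three round pegs on the head's top that locate the cap: 8 mm across, 12 mm high, 34 mm from the axis, at 60, 180 (this one) and 300 degrees anticlockwise from the notch seen from above. A fingertip on the top surface can push any peg sideways to turn the head, with 1 to 2 N; a push downwards there tips the head.
- burner: Fixed burner cup on the hob, left or right; same vertical axis as the head. Origin: on the axis at the hob plate's surface, 10 mm above the counter; z up, x towards the electrode, which may point any way. Four spring clips hold the head 6 mm proud; with the notch over the electrode about 8 to 12 N snaps it down past them for good. Turned wrongly, the rim stops on the electrode after 1 mm.
- cup_seat (a point): Centre of the cup's top edge, the seat for the rim: 20 mm above the burner's origin. Aluminium ring, outer radius 41 mm.
- electrode_tip (a point): Centre of the top of the fixed spark electrode: a white ceramic pin, 9 mm in diameter, its axis 50 mm from the burner's axis, half under the rim and half outside it; top 25 mm above the burner's origin. At its foot a 17 mm steel collar, 4 mm high, and a flat steel bracket pointing outwards to 77 mm from the burner's axis.
- electrode: The same electrode as a body (fragile ceramic). Its origin and axes are the burner's.
- burner_cap: Loose bystander: dark domed burner cap, 88 mm across, 10 mm high, lying on the hob plate between the burners. Origin: centre of its underside.
- pan: Loose bystander: nonstick frying pan on the pan support of the other burner, 220 mm across, 45 mm deep, with a handle along its own x reaching 260 mm from the centre. Origin: centre of its underside, 58 mm above the counter; rim at about 103 mm, top of the handle at about 125 mm above the counter.
- pan_support: Loose bystander: cast iron pan support, 210 mm square, 48 mm high, taken off the working burner and set on the counter left of the hob. Origin: centre of its underside.
- fish_turner: Loose bystander: slotted stainless fish turner with a dark handle, 330 mm long, lying on the counter right of the hob. Origin: near its middle, on the counter; own x towards the blade.
- spoon_rest: Loose bystander: white porcelain spoon rest, 104 mm dish, 14 mm high, with a short handle tongue, on the counter right of the hob. Origin: centre of the dish's underside.
- oil_bottle: Loose bystander: glass bottle with a twist cap, 66 mm across, 235 mm high, on the counter left of the hob. Origin: centre of its underside.

How it is judged:
By the outcome, as a careful person would: the job done as asked, in the order asked, and still so for the second after the job is handed in, with the robot touching nothing.
It also fails if it takes over 58 s, if anything falls off the work surface, if the arm or the gripper's body presses on something with over 40 N, if the wrist force passes 120 N, or if a joint passes its speed limit or range.

## Working session

There is one attempt and no reset: what is moved stays moved. The work goes in short steps, Python scripts to look and compute and a tool call to move; the robot and the scene stay as the last step left them, time stands still between calls to the robot, and variables do not carry over. Pictures are saved under pics/ and viewed, at most 10 in all, crops included, and the job is handed in when it is done.

Besides the shell and the picture viewer there is one more tool, called after "Request:" as name(argument=value, ...) on one line, values as JSON. move_arm: Moves the arm, as the interface text tells. Its arguments: {"type":"object","properties":{"plan":{"type":"array","items":{"type":"number"}},"newtons":{"type":"number"}},"required":["plan"]}

```bash
ls; mkdir -p pics; cat > h.py <<'E'
import numpy as np, cv2
from scipy.spatial.transform import Rotation as R
from plant import ctrl, cams, order
def look(name, save=None):
    s=ctrl.get_state(); c=cams.read_camera(name)
    if name=="wrist":
        T=np.eye(4); T[:3,:3]=R.from_quat(s["tcp_rot"]).as_matrix(); T[:3,3]=s["eef_pos"]
        T=T@np.array(c["T_tool_cam"])
    else:
        T=np.eye(4); T[:3,:3]=R.from_quat(c["orientation"]).as_matrix(); T[:3,3]=c["origin"]
    c["T"]=T; c["f"]=240/np.tan(np.radians(c["fov_y"])/2)
    if save: cv2.imwrite(save,c["color"][:,:,::-1]); np.savez(save[:-4]+".npz",T=T,f=c["f"],cx=c["cx"],cy=c["cy"])
    return c
def ray(c,u,v,z):
    d=c["T"][:3,:3]@np.array([(u-c["cx"])/c["f"],-(v-c["cy"])/c["f"],-1]); o=c["T"][:3,3]
    return o+d*(z-o[2])/d[2]
def proj(c,p):
    q=c["T"][:3,:3].T@(np.array(p)-c["T"][:3,3]); return c["cx"]-c["f"]*q[0]/q[2], c["cy"]+c["f"]*q[1]/q[2]
E
python3 - <<'E'
from h import *
s=ctrl.get_state(); print(s)
for n in ("top","scene"):
    c=look(n,f"pics/{n}0.png"); print(n,{k:v for k,v in c.items() if k!="color"})
E
```

```text
pics
{'time': 0.0, 'qpos': array([-1.28002473e+00,  2.87165950e-01,  1.57820694e+00, -3.08680850e-05,
        1.27858883e+00, -1.50039528e-01]), 'dq': array([-0.0009126 , -0.00015332,  0.00036165, -0.00027795, -0.00020783,
       -0.00033351]), 'joint_efforts': array([-9.18662372e-04, -4.05987597e+01, -2.92629254e+01, -1.30563885e-04,
        5.79758649e-03, -6.18577488e-06]), 'eef_pos': array([ 0.28780657, -0.60982852,  0.22993078]), 'tcp_rot': array([ 9.75807202e-01,  2.18629596e-01, -9.80199631e-05, -1.18056119e-03]), 'contact_force': array([-0.06919429, -1.01934875, -0.23291971]), 'wrist_torque': array([ 0.02394832, -0.01060951, -0.02582306]), 'finger_force': 0.0, 'opening': 1.0010860648856126}
top {'fov_y': 43.63254486054736, 'cx': 312.0370204573137, 'cy': 232.9641162082932, 'origin': array([ 0.2159494 , -0.02428496,  1.51055095]), 'orientation': array([-0.07880582,  0.0783769 ,  0.70427655, -0.70117134]), 'T': array([[-4.29679302e-03,  9.75283949e-01, -2.20913458e-01,
         2.15949396e-01],
       [-9.99990174e-01, -4.43163166e-03, -1.14743708e-04,
        -2.42849613e-02],
       [-1.09091477e-03,  2.20910794e-01,  9.75293408e-01,
         1.51055095e+00],
       [ 0.00000000e+00,  0.00000000e+00,  0.00000000e+00,
         1.00000000e+00]]), 'f': np.float64(599.5489238051575)}
scene {'fov_y': 53.2928582083402, 'cx': 317.1895989791092, 'cy': 229.13635440787712, 'origin': array([ 1.34428737, -0.85674191,  1.15427938]), 'orientation': array([0.36840732, 0.15296348, 0.35176662, 0.84684029]), 'T': array([[ 7.05724841e-01, -4.83074560e-01,  5.18258061e-01,
         1.34428737e+00],
       [ 7.08486016e-01,  4.81072589e-01, -5.16349426e-01,
        -8.56741914e-01],
       [ 1.15524666e-04,  7.31579206e-01,  6.81756447e-01,
         1.15427938e+00],
       [ 0.00000000e+00,  0.00000000e+00,  0.00000000e+00,
         1.00000000e+00]]), 'f': np.float64(478.3004513191035)}
```

View pics/top0.png

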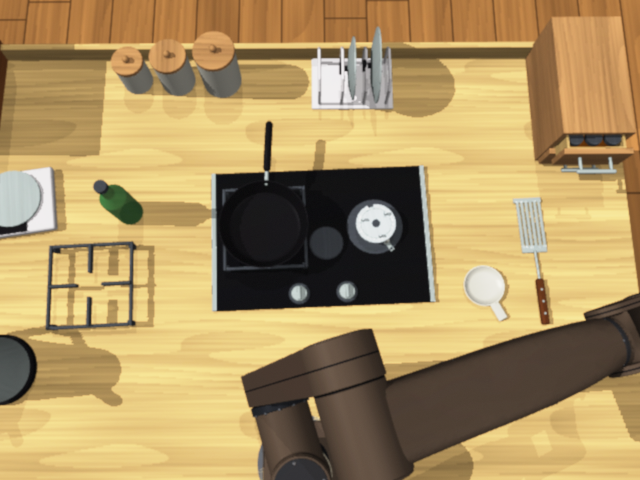

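View pics/scene0.png

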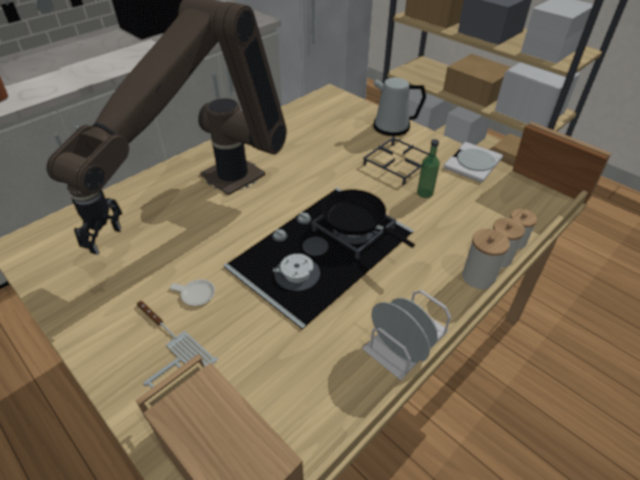

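The top view shows the working burner's head at about (376,223). A bracket, presumably the electrode's, points to (391,247), and the pan is to the left, centred near (265,225). I'll zoom in and compute positions.

```bash
python3 - <<'E'
from h import *
im=cv2.imread("pics/top0.png"); cv2.imwrite("pics/top0c.png",cv2.resize(im[183:263,326:426],None,fx=7,fy=7,interpolation=cv2.INTER_CUBIC))
z=np.load("pics/top0.npz"); 
for uv,h in (((376,223),.044),((391,247),.012),((265,225),.1),((268,125),.125),((326,242),.02)): print(uv,ray(z,*uv,h).round(4))
E
```

```text
(376, 223) [ 0.5731 -0.1852  0.044 ]
(391, 247) [ 0.5178 -0.2252  0.012 ]
(265, 225) [0.5557 0.0896 0.1   ]
(268, 125) [0.8038 0.0835 0.125 ]
(326, 242) [ 0.5299 -0.0595  0.02  ]
```

View pics/top0c.png

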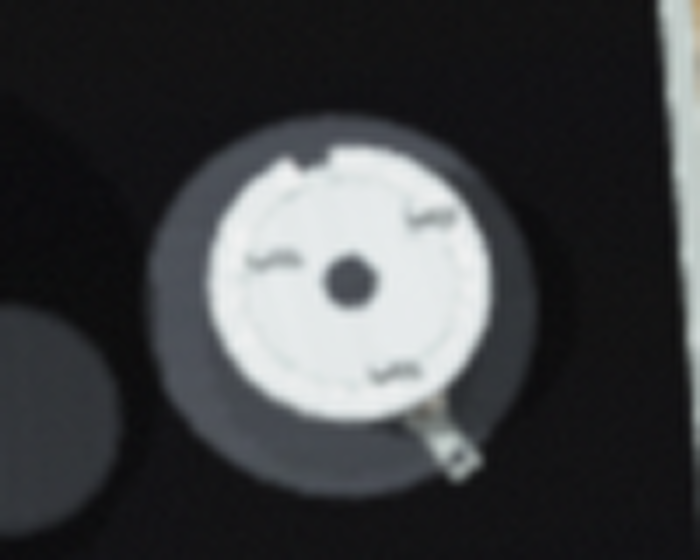

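Request:
move_arm(plan=[24,35.5,0,0,0,8.4,0,24,35.5,0,0,0,8.4,0,24,35.5,0,0,0,8.4,0,24,35.5,0,0,0,8.4,0,24,35.5,0,0,0,8.4,0,24,35.5,0,0,0,8.4,0,24,35.5,0,0,0,8.4,0,24,35.5,0,0,0,8.4,0,24,35.5,0,0,0,8.4,0,24,35.5,0,0,0,8.4,0,24,35.5,0,0,0,8.4,0,20,34,0,0,0,8.4,0])

```text
time: 1.3
eef_pos: [0.5726, -0.184, 0.2308]
tcp_rot: [0.451, 0.893, 0.0, -0.0]
contact_force: [-0.2, -0.3, -0.4]
opening: -0.0
finger_force: 0.0
```

Request:
move_arm(plan=[0,0,0,0,0,8.4,0,0,0,0,0,0,8.4,0,0,0,0,0,0,5.4,0,0,0,0,0,0,0,0,0,0,0,0,0,0,0])

```text
time: 1.8
eef_pos: [0.5718, -0.1859, 0.2309]
tcp_rot: [0.274, 0.962, 0.0, -0.0]
contact_force: [0.7, -0.0, -0.4]
opening: 0.0
finger_force: 0.0
```

```bash
python3 - <<'E'
from h import *
s=ctrl.get_state(); print(s["time"],s["eef_pos"],s["qpos"],R.from_quat(s["tcp_rot"]).as_matrix().round(3),s["opening"])
c=look("wrist","pics/w1.png"); print(c["T_tool_cam"],c["fov_y"],c["cx"],c["cy"],c["T"][:3,3])
E
```

```text
1.8 [ 0.57180069 -0.18585395  0.23087461] [-4.82876201e-01  1.26600937e-01  1.76407703e+00 -2.79104031e-06
  1.25169811e+00 -1.49754524e+00] [[-0.849  0.528 -0.001]
 [ 0.528  0.849  0.   ]
 [ 0.001 -0.    -1.   ]] 0.0002636242291871145
[[ 8.52483020e-05  9.45506594e-01  3.25602938e-01  8.41854957e-02]
 [ 9.99999501e-01  2.43541948e-04 -9.69029270e-04  4.16370495e-04]
 [-9.95521539e-04  3.25602858e-01 -9.45506101e-01 -1.41973454e-01]
 [ 0.00000000e+00  0.00000000e+00  0.00000000e+00  1.00000000e+00]] 62.37033609499862 313.51810836643983 244.79239229213093 [ 0.50061993 -0.1411101   0.37291375]
```

View pics/w1.png

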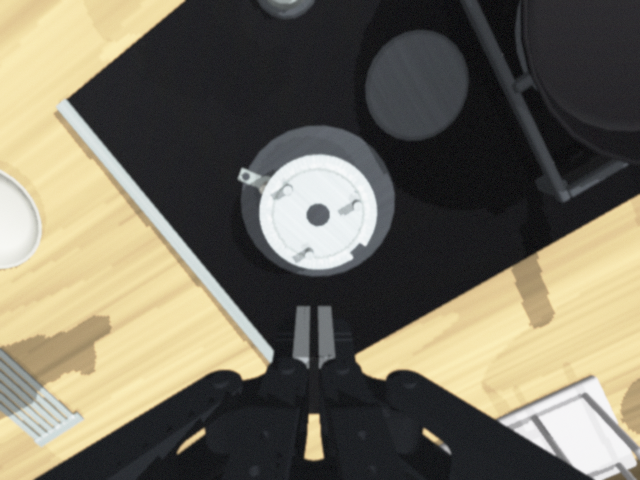

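The wrist view shows the head centred at about (318,212), the notch at (362,255) and the electrode bracket reaching out to (247,177). Next I'll fit these on the right planes.

```bash
cat >> h.py <<'E'
def plane_img(c,z,cen,px=0.0002,n=600):
    """rectified view of plane z: +x world up, +y world left; centre cen"""
    H=[];src=[]
    for a,b in ((-1,-1),(-1,1),(1,1),(1,-1)):
        p=[cen[0]+a*n/2*px,cen[1]+b*n/2*px,z]; src.append(proj(c,p)); H.append((n/2-b*n/2,n/2-a*n/2))
    M=cv2.getPerspectiveTransform(np.float32(src),np.float32(H))
    return cv2.warpPerspective(c["color"],M,(n,n))
def head(c,ztop=.044,cen=(.572,-.185)):
    im=plane_img(c,ztop,cen); g=cv2.cvtColor(im,cv2.COLOR_RGB2GRAY); m=(g>140).astype(np.uint8)
    m=cv2.morphologyEx(m,cv2.MORPH_OPEN,np.ones((25,25)))
    n,l,st,_=cv2.connectedComponentsWithStats(m); k=1+np.argmax(st[1:,4])
    cn=max(cv2.findContours((l==k).astype(np.uint8),0,1)[0],key=cv2.contourArea)
    P=np.stack([cen[0]+(300-cn[:,0,1])*.0002,cen[1]+(300-cn[:,0,0])*.0002],1)
    Q=P
    for _ in range(8):
        A=np.c_[2*Q,np.ones(len(Q))]; s=np.linalg.lstsq(A,(Q**2).sum(1),rcond=None)[0]; r=np.sqrt(s[2]+s[:2]@s[:2])
        e=np.hypot(*(P-s[:2]).T)-r; Q=P[abs(e)<.0015]
    d=P-s[:2]; a=np.degrees(np.arctan2(d[:,1],d[:,0]))
    w=a[e<-.0025]; return s[:2],r,w,im
E
python3 - <<'E'
from h import *
im=cv2.imread("pics/w1.png")[:,:,::-1]; z=dict(np.load("pics/w1.npz")); z["color"]=np.ascontiguousarray(im)
c,r,w,p=head(z); print(c,r,np.sort(w).round(0)[::8],w.min(),w.max())
q=plane_img(z,.012,c); 
for uv in ((247,177),): 
    e=ray(z,*uv,.012); print(e,np.degrees(np.arctan2(*(e[:2]-c)[::-1])),np.hypot(*(e[:2]-c)))
cv2.imwrite("pics/w1r.png",np.hstack([cv2.resize(p,(400,400)),cv2.resize(q,(400,400))])[:,:,::-1])
E
```

```text
[ 0.57532488 -0.18289916] 0.05066342456785648 [ 8.  8.  9. 11. 13. 15. 18. 20. 22. 23.] 7.998658985799354 22.989409642491864
[ 0.51883247 -0.22321096  0.012     ] -144.4891450313065 0.06940053053774888
```

View pics/w1r.png

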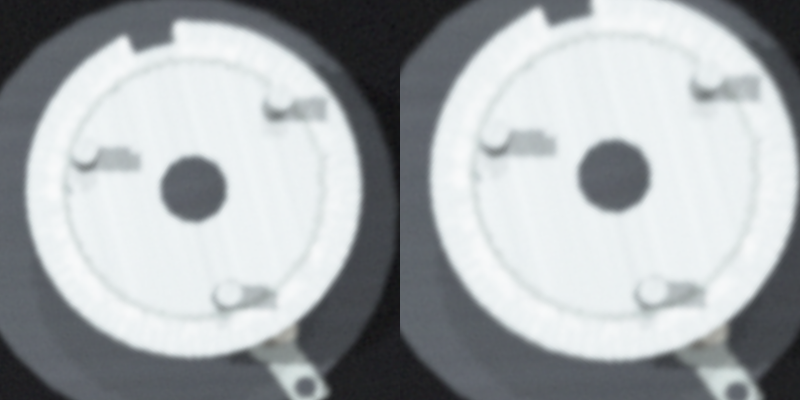

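```bash
python3 - <<'E'
import numpy as np
b=np.radians(238-7*np.arange(25)); p=33*np.c_[np.cos(b),np.sin(b)]; d=np.diff(p.round(1),axis=0).round(1)
print(", ".join(f"{x:g}, {y:g}, 0, 0, 0, -7, 0" for x,y in d[:12])); print(", ".join(f"{x:g}, {y:g}, 0, 0, 0, -7, 0" for x,y in d[12:]))
E
```

```text
-3.3, 2.4, 0, 0, 0, -7, 0, -2.9, 2.7, 0, 0, 0, -7, 0, -2.7, 3, 0, 0, 0, -7, 0, -2.2, 3.4, 0, 0, 0, -7, 0, -1.8, 3.6, 0, 0, 0, -7, 0, -1.3, 3.8, 0, 0, 0, -7, 0, -0.9, 3.9, 0, 0, 0, -7, 0, -0.4, 4, 0, 0, 0, -7, 0, 0.1, 4.1, 0, 0, 0, -7, 0, 0.6, 4, 0, 0, 0, -7, 0, 1.1, 3.8, 0, 0, 0, -7, 0, 1.5, 3.8, 0, 0, 0, -7, 0
2, 3.5, 0, 0, 0, -7, 0, 2.4, 3.2, 0, 0, 0, -7, 0, 2.8, 2.9, 0, 0, 0, -7, 0, 3.1, 2.6, 0, 0, 0, -7, 0, 3.4, 2.2, 0, 0, 0, -7, 0, 3.6, 1.7, 0, 0, 0, -7, 0, 3.9, 1.3, 0, 0, 0, -7, 0, 3.9, 0.8, 0, 0, 0, -7, 0, 4, 0.3, 0, 0, 0, -7, 0, 4, -0.2, 0, 0, 0, -7, 0, 4, -0.6, 0, 0, 0, -7, 0, 3.9, -1.2, 0, 0, 0, -7, 0
```

Request:
move_arm(plan=[-14,-25,0,0,0,0,0,0,0,-40,0,0,0,0,0,0,-40,0,0,0,0,0,0,-40,0,0,0,0,0,0,-30,0,0,0,0,0,0,-20,0,0,0,0,0,0,-8,0,0,0,0,0,0,-4,0,0,0,0,0,0,0,0,0,0,0,0,0,0,0,0,0,0])

```text
time: 2.85
eef_pos: [0.559, -0.2116, 0.0509]
tcp_rot: [0.274, 0.962, -0.0, 0.001]
contact_force: [0.3, 0.9, -0.2]
opening: -0.002
finger_force: 0.0
```

Request:
move_arm(plan=[-3.3,2.4,-2,0,0,-7,0,-2.9,2.7,0,0,0,-7,0,-2.7,3,0,0,0,-7,0,-2.2,3.4,0,0,0,-7,0,-1.8,3.6,0,0,0,-7,0,-1.3,3.8,0,0,0,-7,0,-0.9,3.9,0,0,0,-7,0,0,0,0,0,0,0,0])

```text
time: 3.65
eef_pos: [0.5438, -0.1885, 0.049]
tcp_rot: [0.648, 0.762, 0.0, 0.001]
contact_force: [-0.2, 0.6, 0.2]
opening: 0.002
finger_force: 0.1
```

```bash
python3 - <<'E'
from h import *
s=ctrl.get_state(); print(s["eef_pos"],s["contact_force"],s["wrist_torque"])
c=look("wrist","pics/w2.png")
E
```

```text
[ 0.54380569 -0.18848535  0.04896307] [-0.22814566  0.5886075   0.22527973] [-0.04402963 -0.00470056  0.00680466]
```

View pics/w2.png

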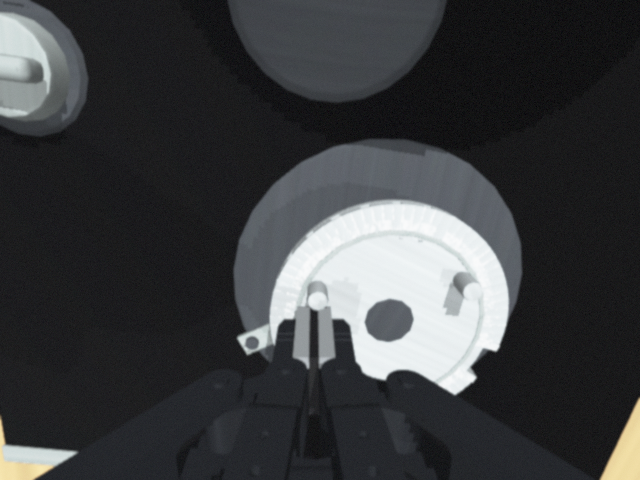

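The wrist view shows the shut fingertips behind a peg at (317,297). The head has begun turning, with the notch now at about (485,365), so I'll carry on round.

Request:
move_arm(plan=[-0.4,4,0,0,0,-7,0,0.1,4.1,0,0,0,-7,0,0.6,4,0,0,0,-7,0,1.1,3.8,0,0,0,-7,0,1.5,3.8,0,0,0,-7,0,2,3.5,0,0,0,-7,0,2.4,3.2,0,0,0,-7,0,2.8,2.9,0,0,0,-7,0,3.1,2.6,0,0,0,-7,0])

```text
time: 4.6
eef_pos: [0.5563, -0.1571, 0.048]
tcp_rot: [0.951, 0.31, -0.0, 0.001]
contact_force: [-2.0, -2.3, 0.6]
opening: -0.001
finger_force: 1.4
```

Request:
move_arm(plan=[3.4,2.2,0,0,0,-7,0,3.6,1.7,0,0,0,-7,0,3.9,1.3,0,0,0,-7,0,3.9,0.8,0,0,0,-7,0,4,0.3,0,0,0,-7,0,4,-0.2,0,0,0,-7,0,0,0,0,0,0,0,0])

```text
time: 5.3
eef_pos: [0.5795, -0.1504, 0.0478]
tcp_rot: [0.999, -0.049, 0.0, 0.0]
contact_force: [-0.1, -0.5, -0.1]
opening: 0.001
finger_force: 0.0
```

```bash
python3 - <<'E'
from h import *
s=ctrl.get_state(); print(s["time"],s["eef_pos"],s["contact_force"])
c=look("wrist","pics/w3.png"); d=look("top","pics/top3.png")
p=plane_img(c,.044,(.5753,-.1829)); q=plane_img(d,.044,(.5753,-.1829))
cv2.imwrite("pics/w3r.png",np.hstack([cv2.resize(p,(400,400)),cv2.resize(q,(400,400))])[:,:,::-1])
E
```

```text
5.3 [ 0.57949423 -0.15037549  0.04782405] [-0.06901091 -0.47324631 -0.13006345]
```

View pics/w3r.png

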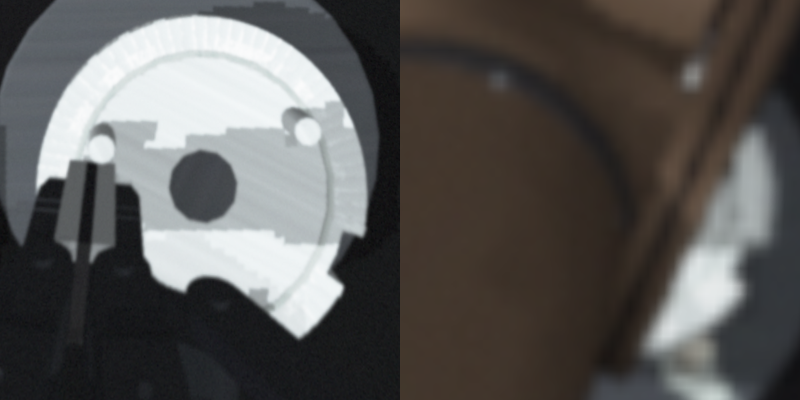

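The rectified wrist view puts the notch near (345,260), a bearing of about −116°, so roughly 28° remain. I'll push 21° more, then lift for a clear look.

Request:
move_arm(plan=[4,-0.5,0,0,0,-7,0,3.9,-1.1,0,0,0,-7,0,3.7,-1.5,0,0,0,-7,0,0,0,0,0,0,0,0,-3,2,0,0,0,0,0,0,0,30,0,0,0,0,0,0,40,0,0,0,0,-5,-10,40,0,0,0,0,-5,-10,40,0,0,0,0,-3,-10,30,0,0,0,0,0,0,0,0,0,0,0,0,0,0,0,0,0,0])

```text
time: 6.6
eef_pos: [0.5747, -0.1816, 0.2283]
tcp_rot: [0.973, -0.231, 0.001, 0.0]
contact_force: [0.6, 0.0, -0.4]
opening: -0.006
finger_force: 0.0
```

```bash
python3 - <<'E'
from h import *
s=ctrl.get_state(); print(s["time"],s["eef_pos"],s["contact_force"])
z=look("wrist","pics/w4.png")
c,r,w,p=head(z); print(c,r,w.min(),w.max(),np.median(w))
q=plane_img(z,.012,c); p=plane_img(z,.044,c)
cv2.imwrite("pics/w4r.png",np.hstack([cv2.resize(p,(400,400)),cv2.resize(q,(400,400))])[:,:,::-1])
E
```

```text
6.6 [ 0.57468267 -0.18155604  0.22828984] [ 0.62689456  0.02793109 -0.37800562]
[ 0.57864791 -0.18340511] 0.05120257967348159 -138.94670312993594 -121.25756040627297 -130.70745063739983
```

View pics/w4r.png

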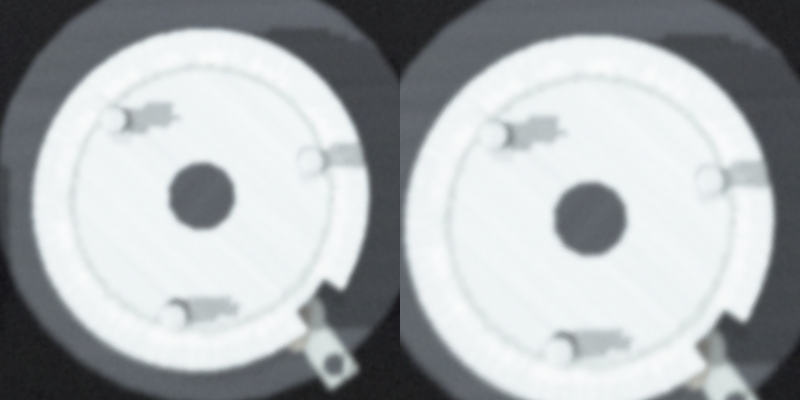

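The notch is at about (322,310) in the left rectified view, a bearing of −130.3°. The electrode bracket is at −144.8°, so about 14.5° clockwise is left.

Request:
move_arm(plan=[7,15,-40,0,0,0,0,6.4,15.5,-40,0,0,0,0,0,0,-40,0,0,0,0,0,0,-35,0,0,0,0,0,0,-17,0,0,0,0,0,0,-8,0,0,0,0,0,0,0,0,0,0,0,0,0,0,0,0,0,0])

```text
time: 7.45
eef_pos: [0.5892, -0.1513, 0.0489]
tcp_rot: [0.973, -0.231, 0.002, 0.0]
contact_force: [0.6, -0.4, 0.6]
opening: -0.001
finger_force: 0.1
```

Request:
move_arm(plan=[3,-2.2,0,0,0,0,0,1.8,-0.9,0,0,0,-3.6,0,1.8,-1,0,0,0,-3.6,0,1.7,-1.3,0,0,0,-3.6,0,1.7,-1.3,0,0,0,-3.7,0,0,0,0,0,0,0,0,0,0,0,0,0,0,0])

```text
time: 8.15
eef_pos: [0.5993, -0.1575, 0.0493]
tcp_rot: [0.936, -0.352, 0.002, -0.0]
contact_force: [-0.7, 4.5, 5.6]
opening: 0.003
finger_force: 2.9
```

Request:
move_arm(plan=[-3,3,0,0,0,0,0,0,0,30,0,0,0,0,0,0,40,0,0,0,0,-6,-10,40,0,0,0,0,-6,-10,40,0,0,0,0,-5,-8,30,0,0,0,0,0,0,0,0,0,0,0,0,0,0,0,0,0,0])

```text
time: 8.95
eef_pos: [0.5779, -0.1831, 0.2277]
tcp_rot: [0.936, -0.352, 0.001, 0.0]
contact_force: [0.0, 0.7, -0.2]
opening: -0.002
finger_force: 0.0
```

```bash
python3 - <<'E'
from h import *
s=ctrl.get_state(); print(s["time"],s["eef_pos"],s["contact_force"])
z=look("wrist","pics/w5.png")
c,r,w,p=head(z); print(c,r,w.min(),w.max(),np.median(w))
q=plane_img(z,.012,c); p=plane_img(z,.044,c)
cv2.imwrite("pics/w5r.png",np.hstack([cv2.resize(p,(400,400)),cv2.resize(q,(400,400))])[:,:,::-1])
E
```

```text
8.95 [ 0.57793329 -0.18309092  0.2276606 ] [ 0.04120882  0.6638214  -0.23699082]
[ 0.57878406 -0.18367453] 0.05093269110596111 -154.56756657659943 -137.66502333015 -146.37814873266103
```

View pics/w5r.png

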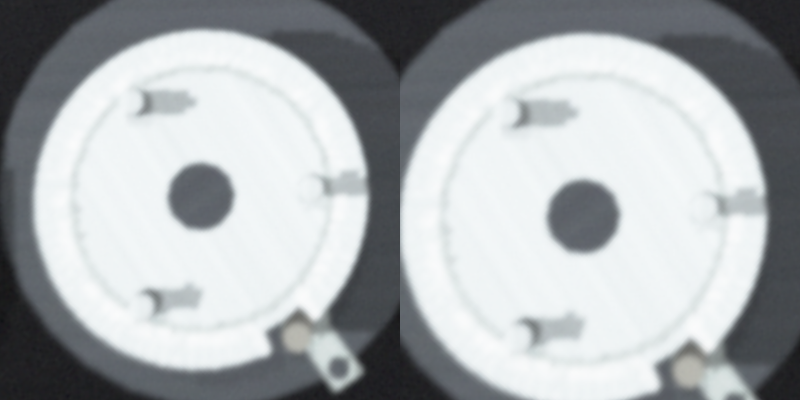

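The ceramic tip now shows inside the notch at (296,335). I'll compare its bearing with the notch's at the tip's true height.

```bash
python3 - <<'E'
from h import *
z=dict(np.load("pics/w5.npz")); c=np.array([.57878,-.18367])
for uv in ((296,335),(318,320),(270,350)):
    P=[c[0]+(200-uv[1])*.0003,c[1]+(200-uv[0])*.0003,.044]; px=proj(z,P)
    for h in (.044,.035):
        d=ray(z,*px,h)[:2]-c; print(uv,h,np.degrees(np.arctan2(d[1],d[0])).round(1),np.hypot(*d).round(4))
z["color"]=np.ascontiguousarray(cv2.imread("pics/w5.png")[:,:,::-1])
im=plane_img(z,.035,c); hsv=cv2.cvtColor(im,cv2.COLOR_RGB2HSV); y,x=np.mgrid[:600,:600]; X=(300-y)*.2; Y=(300-x)*.2
m=(hsv[...,1]>35)&(hsv[...,2]>120)&(np.hypot(X,Y)<60)&(X<0)&(Y<0); print(m.sum(),np.degrees(np.arctan2(Y[m].mean(),X[m].mean())),np.hypot(Y[m].mean(),X[m].mean()),Y[m].std(),X[m].std())
E
```

```text
(296, 335) 0.044 -144.6 0.0497
(296, 335) 0.035 -147.0 0.0517
(318, 320) 0.044 -135.5 0.0505
(318, 320) 0.035 -138.0 0.0521
(270, 350) 0.044 -155.0 0.0497
(270, 350) 0.035 -157.3 0.052
0 nan nan nan nan<stdin>:9: RuntimeWarning: Mean of empty slice.
  ret = ret.dtype.type(ret / rcount)
  ret = _var(a, axis=axis, dtype=dtype, out=out, ddof=ddof,
  arrmean = um.true_divide(arrmean, div, out=arrmean,
  ret = ret.dtype.type(ret / rcount)
```

The notch (−145.7°) matches the electrode (−144.8 to −147°) within about 1°, and the tolerance is ±3.4°. I'll press at the centre with the fingers slightly apart, so they stay evenly off the middle hole.

Request:
move_arm(plan=[-1,0,-40,0,0,0,26,0,0,-40,0,0,0,26,0,0,-40,0,0,0,26,0,0,-30,0,0,0,26,0,0,-15,0,0,0,26,0,0,-8,0,0,0,26,0,0,-4,0,0,0,26,0,0,0,0,0,0,26])

```text
time: 9.8
eef_pos: [0.5775, -0.1827, 0.051]
tcp_rot: [0.936, -0.352, 0.001, 0.0]
contact_force: [-0.8, -0.1, -0.2]
opening: 0.308
finger_force: 0.0
```

Request:
move_arm(plan=[0,0,-2,0,0,0,26,0,0,-2,0,0,0,26,0,0,-1,0,0,0,26,0,0,0,0,0,0,26])

```text
time: 10.2
eef_pos: [0.5772, -0.1826, 0.0458]
tcp_rot: [0.936, -0.352, 0.0, 0.0]
contact_force: [-0.9, 0.2, 0.9]
opening: 0.304
finger_force: 0.2
```

Request:
move_arm(plan=[0,0,-1,0,0,0,26,0,0,-1,0,0,0,26,0,0,-1,0,0,0,26,0,0,0,0,0,0,26])

```text
time: 10.6
eef_pos: [0.5767, -0.1824, 0.0422]
tcp_rot: [0.936, -0.352, -0.0, 0.0]
contact_force: [-1.0, -0.6, 2.3]
opening: 0.304
finger_force: 1.0
```

Request:
move_arm(plan=[0,0,-1,0,0,0,26,0,0,-1,0,0,0,26,0,0,0,0,0,0,26])

```text
time: 10.9
eef_pos: [0.5771, -0.1825, 0.0398]
tcp_rot: [0.936, -0.352, 0.0, -0.0]
contact_force: [-0.0, 0.1, -0.3]
opening: 0.304
finger_force: 0.0
```

Request:
move_arm(plan=[0,0,-1,0,0,0,26,0,0,-1,0,0,0,26,0,0,0,0,0,0,26])

```text
time: 11.2
eef_pos: [0.5769, -0.1824, 0.038]
tcp_rot: [0.936, -0.352, 0.0, -0.0]
contact_force: [1.0, -0.6, 0.7]
opening: 0.3
finger_force: 0.0
```

Request:
move_arm(plan=[0,0,-1,0,0,0,26,0,0,-1,0,0,0,26,0,0,0,0,0,0,26])

```text
time: 11.5
eef_pos: [0.5771, -0.1824, 0.0379]
tcp_rot: [0.936, -0.352, -0.0, -0.0]
contact_force: [-3.7, 1.6, 8.6]
opening: 0.307
finger_force: 4.3
```

Request:
move_arm(plan=[0,0,-1,0,0,0,26,0,0,0,0,0,0,26])

```text
time: 11.7
eef_pos: [0.5771, -0.1824, 0.0379]
tcp_rot: [0.936, -0.352, -0.001, -0.0]
contact_force: [-6.9, 2.2, 14.1]
opening: 0.305
finger_force: 6.6
```

Request:
move_arm(plan=[0,0,-1,0,0,0,26,0,0,0,0,0,0,26])

```text
time: 11.9
eef_pos: [0.5771, -0.1824, 0.0378]
tcp_rot: [0.936, -0.352, -0.001, -0.0]
contact_force: [-8.5, 3.2, 17.9]
opening: 0.303
finger_force: 8.8
```

It's stopped firmly at TCP z = 38 mm, which may be home or may be a block. I'll lift off and look before pressing harder.

Request:
move_arm(plan=[0,0,6,0,0,0,26,0,0,20,0,0,0,26,0,0,40,0,0,0,26,0,0,45,0,0,0,0,0,0,45,0,0,0,0,0,0,38,0,0,0,0,0,0,0,0,0,0,0,0,0,0,0,0,0,0])

```text
time: 12.7
eef_pos: [0.5775, -0.1826, 0.2296]
tcp_rot: [0.936, -0.352, 0.002, 0.0]
contact_force: [0.9, 0.8, -0.3]
opening: -0.003
finger_force: 0.0
```

```bash
python3 - <<'E'
from h import *
s=ctrl.get_state(); print(s["time"],s["eef_pos"])
z=look("wrist","pics/w6.png"); d=look("scene","pics/scene6.png")
for h in (.044,.038):
    c,r,w,p=head(z,h); print(h,c,r,w.min(),w.max())
y=dict(np.load("pics/w5.npz")); y["color"]=np.ascontiguousarray(cv2.imread("pics/w5.png")[:,:,::-1]); print("w5",head(y,.044)[:2],y["T"][2,3],z["T"][2,3])
u,v=map(int,proj(d,[.577,-.183,.03])); a=cv2.resize(d["color"][v-30:v+30,u-30:u+30],(400,400),interpolation=cv2.INTER_CUBIC)
b=cv2.resize(cv2.imread("pics/scene0.png")[v-30:v+30,u-30:u+30,::-1],(400,400),interpolation=cv2.INTER_CUBIC)
p=cv2.resize(plane_img(z,.038,c),(400,400))
cv2.imwrite("pics/v6.png",cv2.resize(np.hstack([p,a,b]),(798,266))[:,:,::-1])
E
```

```text
12.7 [ 0.5775477  -0.18263033  0.22955255]
0.044 [ 0.57748786 -0.1838347 ] 0.04975022318578472 -152.54321387784242 -136.49384040267825
0.038 [ 0.57633842 -0.18284114] 0.050662000882529964 -152.59432642206764 -136.3648345543099
w5 (array([ 0.57878406, -0.18367453]), np.float64(0.05093269110596111)) 0.3698104158665793 0.37177699651762763
```

View pics/v6.png

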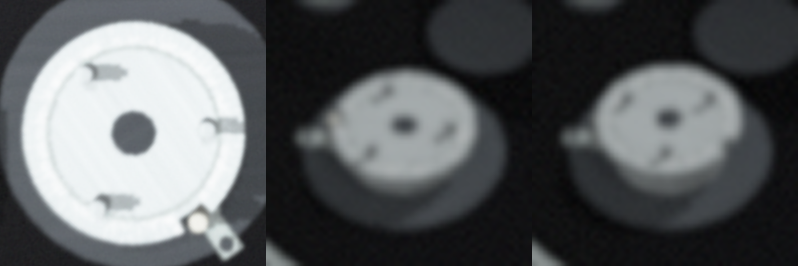

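The crops confirm it. The rim's apparent radius shrank 2.3% (a 6 mm drop predicts 1.8%, a 1 mm drop only 0.3%), and the disc sits lower in the scene view. The white pin tip shows inside the notch, which is at −144.5°. The gripper is clear above, so I'll hand in.

```bash
python3 -c "
from h import *
print(order.sign_off())"
```

```text
the job is handed in; nothing more can be done
None
```

The burner head's notch was turned into line with the electrode (about 1° off, as measured from the images). The head was then pressed down about 6 mm; the pictures show it seated, though I took no separate flatness measurement. I kept the gripper away from the loose things, left it clear above the hob, and handed the job in at about 13 s.

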